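# Clip the dial module onto the bench rail

## Task

Fit the loose module that has the round dial on its top onto the mounting rail, in the middle of the free stretch between the two white blocks already on it: holding it tilted, hook its lip under one edge of the rail, then tilt it down until its foot clip snaps under the other edge. Leave it level, straight across the rail and released, and leave the other loose module where it stands.

Things in the scene. Friction and masses are not known exactly. Their poses are not given: they have to be found in the camera images.
- dial_module: Loose grey module, the one with a round black dial on top; 112 (x) x 40 x 98 mm. Origin: underside centre; z up; hook at -x, facing away from robot within 30 deg; y width. Middle to grip: x +-30, z 62-98, 40 wide. Seat z 20, x -20 to 30. Hook: leg face x -39, nose tip x -30, z 3-11; open above it to z 30. Tilted 25 deg, foot up, its mouth passes the rail edge with 4 mm spare up and down. 0.22 kg.
- foot_clip (a joint): Dial module's sprung black foot clip at its +x end: travel outward in m, 0 at rest, 0.008 stop. Nose top z 13, tip x 32 mm in the module frame, ramped below to x 38, z 1; cheeks beside it x 42-55 reach z 0. Tilting the foot down, it rides out 6 mm over the rail's other edge, then snaps under, back near 0. Spring 1 N at rest, 4 N at 6 mm; pushing the foot end down takes 5 to 10 N.
- rail_mid (a point): Middle of the rail's free stretch, on its flat top, 38 mm above the worktop. x across, away from the robot; y along; z up. Fixed, turned up to 12 deg. Aluminium flange x +-38 mm, 4 thick, on a 40 wide web; 28 mm free under its edges to the base plate (120 x 290, 6 thick). White blocks fixed beyond y +-89, up to 66 above the top. Fitted, the module's origin is 20 mm below this point.
- terminal_module: The other loose grey module, to be left alone: same footprint, only 74 mm tall, low flat middle with two rows of screw heads, no dial. Stands level on the worktop. Origin: centre of its underside.
There are look-alikes about, which are no part of the job. What is shaped like the dial_module but turquoise is not meant.

How it is judged:
On the way:
1. the module is hooked on the rail's edge while tilted 9 to 40 degrees: origin at most 4 mm above the rail's top, within 15 mm of it across and 35 mm of the middle along the rail (angle between dial_module's own z axis and vertical between 0.157 and 0.7 rad and x of dial_module in the frame of rail_mid between -0.015 and 0.015 m and y of dial_module in the frame of rail_mid between -0.035 and 0.035 m and z of dial_module in the frame of rail_mid below 0.004 m), for 0.05 s.
At the end, for the whole second after the job is handed in: Dial module at rest, seated on the rail (origin 20 mm below its top, within 5 mm), centred across it within 10 mm and along the free stretch within 25 mm, level within 4.5 degrees, straight across within 10 degrees, foot clip sprung back below 4 mm (x of dial_module in the frame of rail_mid between -0.01 and 0.01 m and y of dial_module in the frame of rail_mid between -0.025 and 0.025 m and z of dial_module in the frame of rail_mid between -0.025 and -0.015 m and angle between dial_module's own z axis and vertical below 0.08 rad and angle between the y axis of dial_module and the y axis of rail_mid, either way round below 0.175 rad and value of joint foot_clip below 0.004 m and linear speed of dial_module below 0.02 m/s); the robot touches nothing.
It fails at once if the other loose module is moved by more than 30 mm (distance of terminal_module from where it was at the start of the episode above 0.03 m).
It also fails if it takes over 35 s, if anything falls off the work surface, if the arm or the gripper's body presses on something with over 40 N, if the wrist force passes 120 N, or if a joint passes its speed limit or range.

## Robot

A 6-joint arm with a two-finger parallel gripper is mounted at the origin on a cart in front of the work surface, level with it; the furniture and walls round the work are solid. World frame = base frame: x ahead of the robot, y to its left, z up, the work surface at z = 0. Lengths are in m, angles in rad, forces in N, time in s.
With the tool pointing down it reaches from about 0.3 to 1 m from the base axis. Payload 5.1 kg.
Tool frame: the origin (TCP) lies between the finger pads; the fingertips stand 17 mm ahead of it and the grasp point (between the pads) lies 2 mm behind it (bot.tips_ahead is the z of the fingertips in the tool frame, in m); z points along the fingers, y is the line along which they close (so a half turn about z gives the same grasp; the last joint's range is limited). The gripper opens to 95 mm and grips with 3 to 60 N. Pads are 20 mm wide; open, the fingers measure 119 mm over their backs; the gripper's body (75 mm by 180 mm) begins 59 mm behind the grasp point.
Start: joints at [-1.195, 0.124, 1.65, -0, 1.367, -0.083], TCP at [0.288, -0.583, 0.232] pointing down, gripper open.
Joint ranges: [-2.61, 2.61], [-1.02, 2.33], [0.03, 2.71], [-1.35, 4.49], [0.32, 2.68], [-2.91, 2.91]. Speed limits (rad/s): [2.57, 2.57, 3.14, 3.14, 3.14, 3.14].

## Interface

Orientations are given as a 3x3 rotation matrix whose columns are the frame's x, y, z axes.
In Python, from cell import bot gives the robot as it stands.
- The arm moves only by the tool step_arm, never from a script. Its argument "increments" is a list that holds one entry, the list of rows, each a list of 7 numbers: the opening in per cent of the stroke, from 0 (shut) to 100 (fully open), then the shift along the tool's x, y, z in units of 40 mm (1.0 is 40 mm), then the turn, a rotation vector about the tool's x, y, z in units of 8 degrees (1.0 is 8 degrees). A call has 1 to 10 rows; each row is the pose to reach, as a shift and turn from the pose commanded when the call began, along the tool's axes at that moment; what a row does not reach only later rows make up. A row lasts 1/10 s, in which the tool goes at most 50 mm and 8.59 degrees, less where a joint would pass 70% of its speed; a pose out of reach is approached as far as the arm can. A call with a gripper value outside its range is refused whole. The fingers move at their own pace and stop on an object; the grip force is fixed at half the most. Time passes only in rows, so rows that repeat a pose let the fingers close. It gives the time, the measured TCP pose, the force, the opening and the grip force at its end, in the units of the state.
- bot.get_obs(): the state, without advancing time (a new reading comes with each control period).
- bot.capture(name): name is "scene" or "top" or "wrist"; returns a dict with "image" (400x640x3 uint8, blue, green, red), "fx", "fy", "cx", "cy" (pixels), "eye" and "orientation" of the camera in the world. Camera axes: x right, y down, z forward; pixel columns grow to the right and rows downward; lengths in m; the calibration is good to about 2 mm. A picture is of the moment at which its call begins. There is no depth.
- bot.sign_off(): hands the job in; it is judged then, once.
The state is a dict: "t": time; "joint_positions": joint angles; "qd": joint speeds; "tau": joint torques, N m; "tool_pos": TCP position; "tool_rot": TCP orientation; "contact_force": force on the tool from outside, world axes, zero at the start; "torque": the same for the moment, N m; "grip_width": finger opening in m; "grip_force": force on a finger pad.
Only numpy, scipy, OpenCV 4.12 (cv2) and the standard library are available. Lean on these libraries where they do the work, as an engineer would, in place of code of your own. Each camera call takes 0.05 s, during which the arm holds its last target. There are 200 camera calls.

## Working session

There is one attempt and no reset: what is moved stays moved. The work goes in short steps, Python scripts to look and compute and a tool call to move; the robot and the scene stay as the last step left them, time stands still between calls to the robot, and variables do not carry over. Pictures are saved under pics/ and viewed, at most 10 in all, crops included, and the job is handed in when it is done.

Besides the shell and the picture viewer there is one more tool, called after "Request:" as a command line: name --argument value ..., lists and objects as JSON in quotes. step_arm: Moves the arm, as the interface text tells. Its arguments: {"type":"object","properties":{"increments":{"type":"array"}},"required":["increments"]}

```bash
mkdir -p pics; python3 - <<'E'
from cell import bot
import cv2,pickle
for n in("scene","top"):
    c=bot.capture(n);cv2.imwrite(f"pics/{n}0.png",c["image"]);pickle.dump(c,open(f"{n}0.pkl","wb"))
    print(n,c["fx"],c["cx"],c["cy"],c["eye"],c["orientation"])
E
```

```text
scene 468.13932430901036 314.84860771321405 196.40949030580904 [-0.75483516 -0.81302078  0.91008623] [[ 0.48056637 -0.44779087  0.75401545]
 [-0.8769544  -0.24796928  0.41165789]
 [ 0.00263603 -0.85906611 -0.51185787]]
top 364.38409821703203 322.64239366609246 199.3436082220811 [-0.19637561  0.03296989  1.29652432] [[-0.22963656 -0.84119273  0.48955269]
 [-0.9732569   0.2016568  -0.11002518]
 [-0.00616925 -0.50172634 -0.86500441]]
```

View pics/scene0.png

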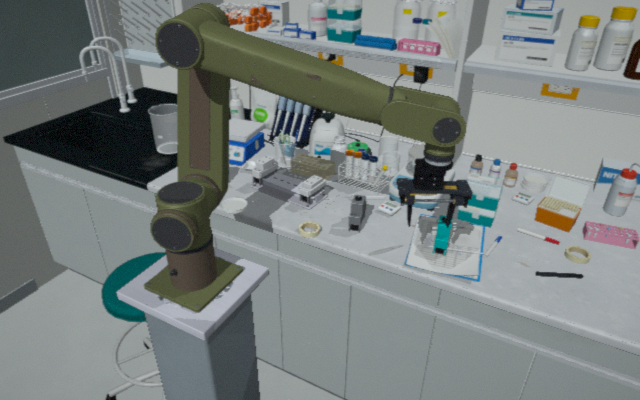

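View pics/top0.png

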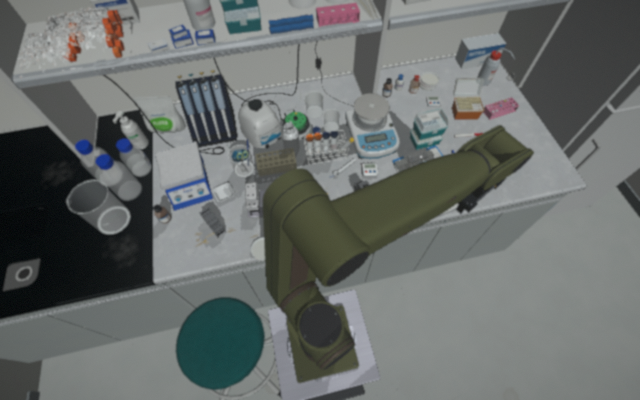

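Scene: rail around (290,185) with white blocks near (263,165) and (312,188); a grey module at (357,212). Top: another grey one at (212,218). Enlarging.

```bash
python3 - <<'E'
import cv2,numpy as np
a=cv2.imread("pics/scene0.png")[140:240,220:400]
b=cv2.imread("pics/top0.png")[160:260,150:280]
r=lambda i,s:cv2.resize(i,None,fx=s,fy=s,interpolation=cv2.INTER_CUBIC)
cv2.imwrite("pics/c1.png",r(a,4.4)); cv2.imwrite("pics/c2.png",r(b,5))
E
```

```text
(no output)
```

View pics/c1.png

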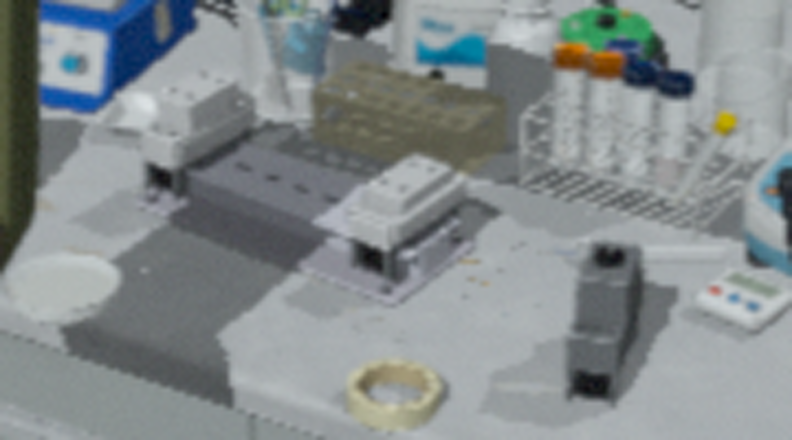

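View pics/c2.png

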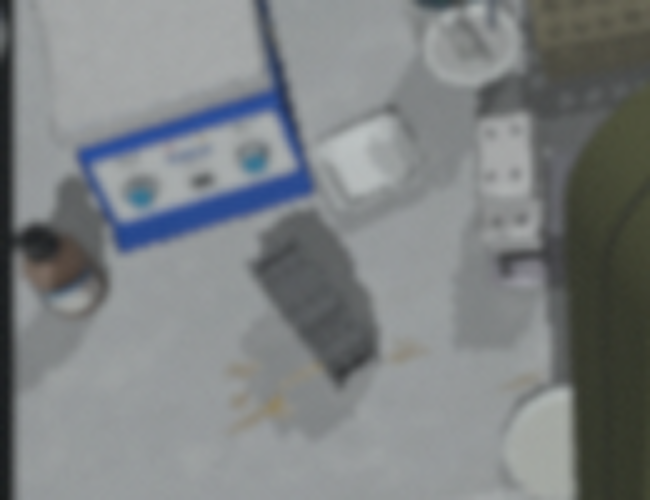

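```bash
cat >h.py <<'E'
import numpy as np
def ray(c,u,v,z):
    d=np.array(c["orientation"])@np.array([(u-c["cx"])/c["fx"],(v-c["cy"])/c["fy"],1]);e=np.array(c["eye"])
    return e+d*(z-e[2])/d[2]
def proj(c,p):
    q=np.array(c["orientation"]).T@(np.array(p)-c["eye"]);return np.array([c["fx"]*q[0]/q[2]+c["cx"],c["fy"]*q[1]/q[2]+c["cy"]])
E
python3 - <<'E'
import pickle
from h import *
from cell import bot
c=pickle.load(open("scene0.pkl","rb"))
f=lambda n,x,y,z:print(n,ray(c,220+x/4.4,140+y/4.4,z).round(3))
f("dial",610,255,.104);f("foot bottom",592,398,0);f("body bottom L",568,395,0);f("mid near L edge z62",578,290,.09)
f("railnear L",188,182,.038);f("railnear R",300,235,.038);f("plate R corner",390,305,.006);f("plate R far corner",472,245,.006);f("plate near",300,268,.006)
f("blkR top",400,215,.1)
t=pickle.load(open("top0.pkl","rb"))
print("term",ray(t,150+315/5,160+305/5,.06))
print(bot.get_obs()["tool_rot"].round(3) if hasattr(bot.get_obs()["tool_rot"],'round') else bot.get_obs()["tool_rot"])
print(np.round(bot.get_obs()["tool_pos"],3))
E
```

```text
dial [ 0.495 -0.298  0.104]
foot bottom [ 0.453 -0.307  0.   ]
body bottom L [ 0.448 -0.289  0.   ]
mid near L edge z62 [ 0.458 -0.289  0.09 ]
railnear L [0.532 0.118 0.038]
railnear R [ 0.501 -0.015  0.038]
plate R corner [ 0.486 -0.11   0.006]
plate R far corner [ 0.604 -0.124  0.006]
plate near [ 0.5   -0.015  0.006]
blkR top [ 0.477 -0.125  0.1  ]
term [0.50797808 0.30273151 0.06      ]
[[ 0.897  0.443 -0.001]
 [ 0.443 -0.897  0.002]
 [ 0.    -0.002 -1.   ]]
[ 0.288 -0.582  0.23 ]
```

Request:
step_arm --increments '[[[100, 1, -0.6, -1.2, 0, 0, 0.8], [100, 2, -1.25, -2.5, 0, 0, 1.6], [100, 3, -1.9, -2.5, 0, 0, 2.4], [100, 4, -2.5, -2.5, 0, 0, 3.3], [100, 5, -3.2, -2.5, 0, 0, 3.3], [100, 6, -3.8, -2.5, 0, 0, 3.3], [100, 7, -4.4, -2.5, 0, 0, 3.3], [100, 7, -4.4, -2.5, 0, 0, 3.3], [100, 7, -4.4, -2.5, 0, 0, 3.3]]]'

```text
t: 1.0
tool_pos: [0.4617, -0.2993, 0.3313]
tool_rot: [[1.0, 0.002, -0.0], [0.002, -1.0, 0.0], [-0.0, -0.0, -1.0]]
contact_force: [-0.4, 0.2, -0.1]
grip_width: 0.0953
grip_force: 0.0
```

```bash
python3 - <<'E'
from cell import bot
import cv2,pickle
c=bot.capture("wrist");cv2.imwrite("pics/w1.png",c["image"]);pickle.dump(c,open("w1.pkl","wb"))
print(c["fx"],c["eye"],c["orientation"]);print(bot.get_obs()["joint_positions"])
E
```

```text
279.3749534961238 [ 0.53439277 -0.29937361  0.48474179] [[ 1.93159548e-03 -9.66350916e-01 -2.57220093e-01]
 [-9.99997971e-01 -2.01379281e-03  5.61346511e-05]
 [-5.72233745e-04  2.57219463e-01 -9.66352845e-01]]
[-6.75042686e-01 -1.40238167e-01  1.74748119e+00 -7.75802755e-04
  1.53485716e+00  8.96020883e-01]
```

View pics/w1.png

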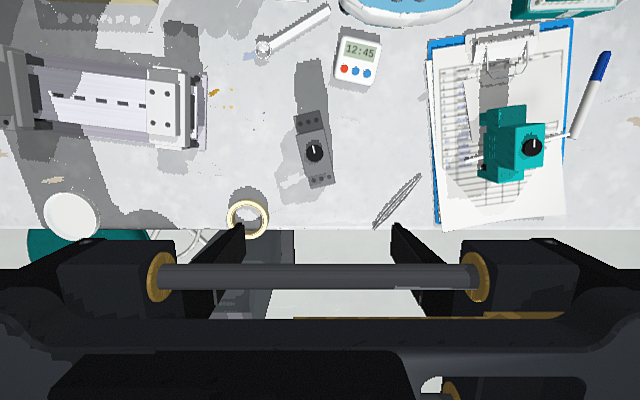

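The wrist image shows the dial module (dial ~(314,152)) and the rail, with both white blocks, at left (35..180, 60..145). Enlarging both.

```bash
python3 - <<'E'
import cv2,numpy as np
i=cv2.imread("pics/w1.png")
r=lambda i,s:cv2.resize(i,None,fx=s,fy=s,interpolation=cv2.INTER_CUBIC)
a=r(i[35:165,0:215],3.7)[:,:800]; b=r(i[95:205,270:360],5)
cv2.imwrite("pics/c3.png",a);cv2.imwrite("pics/c4.png",b)
E
```

```text
(no output)
```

View pics/c3.png

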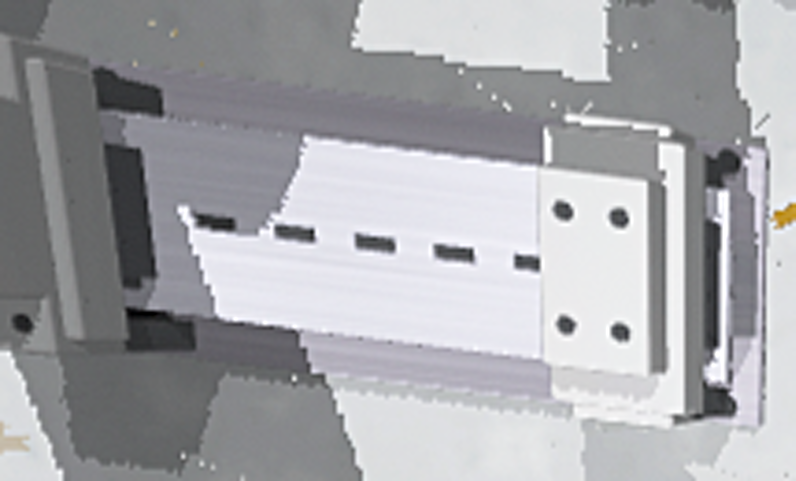

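View pics/c4.png

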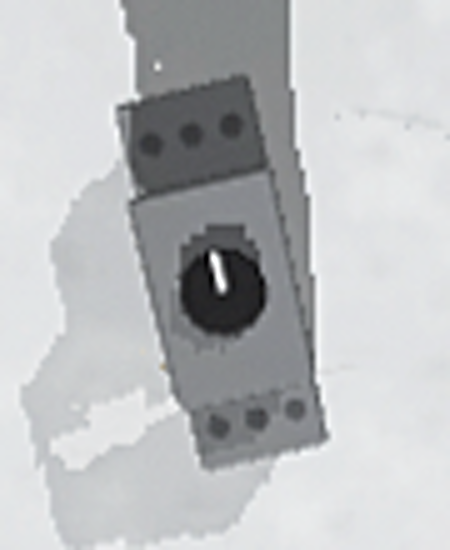

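```bash
python3 - <<'E'
import pickle
from h import *
c=pickle.load(open("w1.pkl","rb"))
R=lambda x,y,z:ray(c,x/3.7,35+y/3.7,z)
M=lambda x,y,z:ray(c,270+x/5,95+y/5,z)
ang=lambda d:np.degrees(np.arctan2(d[0],d[1])).round(2)
f1,f2=R(305,137,.038),R(540,165,.038);n1,n2=R(215,318,.038),R(545,358,.038)
print("far",f1,f2,ang(f1-f2));print("near",n1,n2,ang(n1-n2))
p1,p2=R(768,147,.006),R(760,427,.006);print("plate end",p1,p2)
print("slots",R(215,222,.038),R(454,254,.038),ang(R(215,222,.038)-R(454,254,.038)))
print("R inner top",R(541,165,.104),R(543,370,.104)); print("L inner base",R(155,285,.038),R(125,347,.07),R(90,60,.07))
a,b,l,r=M(132,203,.098),M(272,168,.098),M(190,405,.098),M(320,380,.098)
print("far corners",a,b,np.linalg.norm(a-b),ang(a-b));print("near",l,r, np.linalg.norm(l-r),np.linalg.norm(l-a),"mean",(a+b+l+r)/4)
print("dial",M(223,290,.104))
print("hook end",M(120,106,.06),M(248,76,.06),"foot end",M(205,468,.06),M(327,438,.06))
E
```

```text
far [0.60908795 0.04832305 0.038     ] [ 0.59887818 -0.04386826  0.038     ] 6.32
near [0.5394265  0.10075335 0.038     ] [ 0.52349339 -0.03419885  0.038     ] 6.73
plate end [ 0.61084571 -0.12442501  0.006     ] [ 0.49216228 -0.10896181  0.006     ]
slots [0.57707436 0.09182971 0.038     ] [ 0.56490022 -0.00329567  0.038     ] 7.29
R inner top [ 0.58935198 -0.08195808  0.104     ] [ 0.52090856 -0.07200632  0.104     ]
L inner base [0.55251459 0.1224417  0.038     ] [0.52812116 0.10972623 0.07      ] [0.62947942 0.09617492 0.07      ]
far corners [ 0.52030004 -0.2704943   0.098     ] [ 0.52954072 -0.30823892  0.098     ] 0.03885931894010649 -13.76
near [ 0.46508381 -0.28577937  0.098     ] [ 0.47221927 -0.32209829  0.098     ] 0.037013228207118394 0.05729280275634253 mean [ 0.49678596 -0.29665272  0.098     ]
dial [ 0.49763293 -0.29512422  0.104     ]
hook end [ 0.54650756 -0.26464364  0.06      ] [ 0.55492365 -0.30193772  0.06      ] foot end [ 0.4384139  -0.28897844  0.06      ] [ 0.44801141 -0.32680695  0.06      ]
```

Rail: mid ≈ (0.567, 0.014), yaw −7°, width checks at 76 mm. Module: centre (0.497, −0.296), hook heading 13.8°, width checks at ~39 mm. Grip 12 mm toward the foot.

Request:
step_arm --increments '[[[100, 0.2, 0, 1.1, 0, 0, -0.9], [100, 0.4, 0, 2.2, 0, 0, -1.72], [100, 0.59, 0, 3.3, 0, 0, -1.72], [100, 0.59, 0, 4.4, 0, 0, -1.72], [100, 0.59, 0, 5.4, 0, 0, -1.72], [100, 0.59, 0, 6, 0, 0, -1.72], [100, 0.59, 0, 6.23, 0, 0, -1.72], [100, 0.59, 0, 6.23, 0, 0, -1.72], [0, 0.59, 0, 6.23, 0, 0, -1.72], [0, 0.59, 0, 6.23, 0, 0, -1.72]]]'

```text
t: 2.05
tool_pos: [0.4856, -0.3024, 0.0848]
tool_rot: [[0.972, 0.235, 0.003], [0.235, -0.972, -0.002], [0.002, 0.003, -1.0]]
contact_force: [0.4, 0.3, 0.5]
grip_width: 0.0841
grip_force: 0.0
```

Request:
step_arm --increments '[[[0, 0, 0, 0, 0, 0, 0], [0, 0, 0, 0, 0, 0, 0], [0, 0, 0, 0, 0, 0, 0]]]'

```text
t: 2.35
tool_pos: [0.4849, -0.3012, 0.0832]
tool_rot: [[0.972, 0.236, 0.001], [0.236, -0.972, -0.001], [0.001, 0.001, -1.0]]
contact_force: [0.4, -0.1, -0.4]
grip_width: 0.0604
grip_force: 0.0
```

Request:
step_arm --increments '[[[0, 0, 0, 0, 0, 0, 0], [0, 0, 0, 0, 0, 0, 0], [0, 0, 0, 0, 0, 0, 0], [0, 0, 0, 0, 0, 0, 0], [0, 0, 0, 0, 0, 0, 0]]]'

```text
t: 2.85
tool_pos: [0.4845, -0.3007, 0.0824]
tool_rot: [[0.972, 0.236, -0.0], [0.236, -0.972, 0.001], [-0.0, -0.001, -1.0]]
contact_force: [-0.8, 2.1, 1.1]
grip_width: 0.0402
grip_force: 29.8
```

```bash
cat >>h.py <<'E'
from scipy.spatial.transform import Rotation as Ro
MID=np.array([.567,.014,.038]);YAW=np.radians(-7.)
G=[13.3,82.4]  # TCP in module: m=-G0, z=G1 (mm)
def pose(u0,v,w0,th,g=None,mid=None,yaw=None):
    g=G if g is None else g;mid=MID if mid is None else mid;yaw=YAW if yaw is None else yaw
    t=np.radians(th);s,c=np.sin(t),np.cos(t)
    Rz=Ro.from_euler('z',yaw).as_matrix()
    p=mid+Rz@np.array([u0-g[0]*c+g[1]*s,v,w0+g[0]*s+g[1]*c])/1e3
    R=Rz@np.array([[c,0,-s],[0,-1,0],[-s,0,-c]])
    return p,R
def rel(P,cur):
    p,R=P;q,Q=np.array(cur[0]),np.array(cur[1])
    return np.r_[Q.T@(p-q)/.04,np.degrees(Ro.from_matrix(Q.T@R).as_rotvec())/8].round(2)
E
python3 - <<'E'
from h import *
from cell import bot
o=bot.get_obs();cur=(o["tool_pos"],o["tool_rot"])
P=pose(16,0,60,25);print(P[0],rel(P,cur))
E
```

```text
[0.60548087 0.00927514 0.17830058] [ 4.77 -6.82 -2.39  0.56 -3.09  2.54]
```

Request:
step_arm --increments '[[[0, 0, 0, -1, 0, 0, 0], [0, 0, 0, -2.1, 0, 0, 0], [0, 0, 0, -3.3, 0, 0, 0], [0, 0.6, -0.8, -4.2, 0.1, -0.5, 0.4], [0, 1.25, -1.75, -4.6, 0.2, -1, 0.8], [0, 1.9, -2.75, -4.6, 0.3, -1.6, 1.3], [0, 2.6, -3.75, -4.6, 0.4, -2.2, 1.8], [0, 3.3, -4.7, -4.6, 0.5, -2.8, 2.3], [0, 4, -5.7, -4.6, 0.56, -3.09, 2.54], [0, 4.77, -6.82, -4.6, 0.56, -3.09, 2.54]]]'

```text
t: 3.85
tool_pos: [0.6049, 0.0065, 0.2638]
tool_rot: [[0.898, -0.123, -0.422], [-0.112, -0.992, 0.051], [-0.425, 0.001, -0.905]]
contact_force: [0.4, 0.1, -2.9]
grip_width: 0.04
grip_force: 30.0
```

Request:
step_arm --increments '[[[0, 0, 0, 0, 0, 0, 0], [0, 0, 0, 0, 0, 0, 0]]]'

```text
t: 4.05
tool_pos: [0.6041, 0.0058, 0.2651]
tool_rot: [[0.899, -0.119, -0.42], [-0.109, -0.993, 0.049], [-0.423, 0.001, -0.906]]
contact_force: [-0.1, -0.7, -3.1]
grip_width: 0.0399
grip_force: 30.0
```

```bash
python3 - <<'E'
from h import *
from cell import bot
import cv2,pickle
o=bot.get_obs();cur=(o["tool_pos"],o["tool_rot"])
ims=[]
for n in("scene","wrist"):
    c=bot.capture(n);pickle.dump(c,open(n+"2.pkl","wb"));ims.append(c["image"])
a=cv2.resize(ims[0][100:240,220:400],(771,600));cv2.imwrite("pics/d1.png",a)
cv2.imwrite("pics/d2.png",ims[1])
print(np.round(cur[0],4),o["grip_width"],o["joint_positions"]);print(rel(pose(16,0,60,25),cur))
E
```

```text
[0.6041 0.0058 0.2651] 0.03990965462462767 [-0.08528579  0.2699395   1.46972747  0.01379565  1.83888413  1.60619117]
[ 0.94 -0.09  1.96  0.02  0.01  0.01]
```

View pics/d2.png

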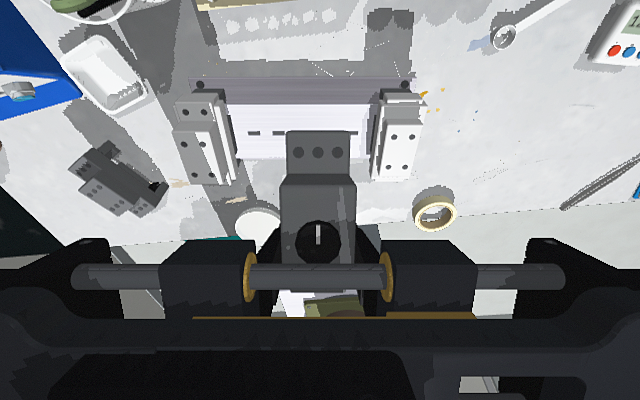

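The wrist view shows the module held between the blocks: dial (318,238), hook-end top edge at row 131, rail between blocks at columns ~235–370. I'll overlay my model.

```bash
python3 - <<'E'
from h import *
from cell import bot
import cv2,pickle
c=pickle.load(open("wrist2.pkl","rb"));o=bot.get_obs();q,Q=np.array(o["tool_pos"]),np.array(o["tool_rot"])
tm=lambda m,y,z:proj(c,q+Q@(np.array([m+G[0],y,G[1]-z])/1e3))
Rz=Ro.from_euler('z',YAW).as_matrix()
tr=lambda u,v,w:proj(c,MID+Rz@(np.array([u,v,w])/1e3))
s=3.2;x0,y0=165,60
im=cv2.resize(c["image"][y0:y0+187,x0:x0+250],None,fx=s,fy=s,interpolation=cv2.INTER_CUBIC)
def L(pts,col):
    P=np.array([((p-[x0,y0])+.5)*s for p in pts]).astype(int);cv2.polylines(im,[P.reshape(-1,1,2)],False,col,1)
L([tm(30,-20,98),tm(30,20,98)],(0,0,255));L([tm(56,-20,62),tm(56,20,62)],(0,0,255))
L([tm(30,-20,98),tm(-10,-20,98)],(0,0,255));L([tm(30,20,98),tm(-10,20,98)],(0,0,255))
L([tr(38,-89,0),tr(38,89,0)],(0,160,0));L([tr(-38,-89,0),tr(-38,89,0)],(0,160,0))
for v in(-89,89):L([tr(-38,v,0),tr(38,v,0)],(255,0,0));L([tr(-33,v,66),tr(33,v,66)],(255,0,255))
L([tr(60,-145,-32),tr(60,145,-32),tr(-60,145,-32)],(0,160,160));L([tr(60,-145,-32),tr(-60,-145,-32)],(0,160,160))
cv2.imwrite("pics/d3.png",im)
E
```

```text
(no output)
```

View pics/d3.png

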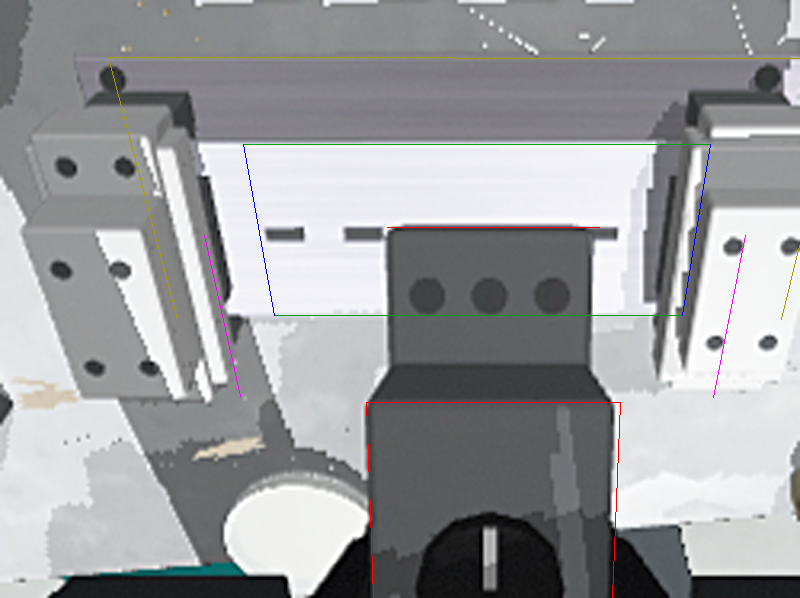

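Across-rail fit and grasp offset match within ~1 mm; along the rail the blocks and plate sit ~13 mm further left than modelled → mid (0.5686, 0.027).

```bash
sed -i 's/MID=np.array(.*\]);YAW/MID=np.array([.5686,.027,.038]);YAW/' h.py; cat >w.py <<'E'
import sys,json
from h import *
from cell import bot
o=bot.get_obs();cur=(o["tool_pos"],o["tool_rot"])
Q=np.array(cur[1]);q=np.array(cur[0])
Rz=Ro.from_euler('z',YAW).as_matrix();r=(Rz.T@(q+Q@(np.array([G[0],0,G[1]])/1e3)-MID))*1e3
print("now u,v,w",r.round(1),"tilt",np.degrees(np.arctan2(-Q[2,0],-Q[2,2])).round(2),"F",np.round(o["contact_force"],1),"grip",round(o["grip_width"],4),"t",o["t"])
for p in json.loads(sys.argv[1]):print(p,rel(pose(*p),cur))
E
python3 w.py '[[16,0,40,25],[15,0,15,25],[15,0,-4,25]]'
```

```text
now u,v,w [ 14.9 -18.4 147.5] tilt 25.02 F [-0.3  0.5 -2.5] grip 0.0398 t 4.15
[16, 0, 40, 25] [ 1.16 -0.46  2.42  0.01  0.   -0.01]
[15, 0, 15, 25] [ 1.4  -0.46  3.    0.01  0.   -0.01]
[15, 0, -4, 25] [ 1.6  -0.46  3.43  0.01  0.   -0.01]
```

Request:
step_arm --increments '[[[0, 0.5, -0.46, 1, 0, 0, 0], [0, 1, -0.46, 2, 0, 0, 0], [0, 1.25, -0.46, 2.6, 0, 0, 0], [0, 1.4, -0.46, 3, 0, 0, 0], [0, 1.5, -0.46, 3.2, 0, 0, 0], [0, 1.6, -0.46, 3.43, 0, 0, 0], [0, 1.6, -0.46, 3.43, 0, 0, 0], [0, 1.6, -0.46, 3.43, 0, 0, 0]]]'

```text
t: 4.95
tool_pos: [0.6071, 0.023, 0.1163]
tool_rot: [[0.9, -0.122, -0.417], [-0.111, -0.993, 0.051], [-0.421, 0.0, -0.907]]
contact_force: [0.1, 0.0, -3.3]
grip_width: 0.0401
grip_force: 30.0
```

```bash
python3 w.py '[[15,0,-5,25],[6,0,-5,25],[-2,0,-5,25]]'
```

```text
now u,v,w [16.1  0.7 -2. ] tilt 24.87 F [ 0.1  0.  -3.3] grip 0.0401 t 4.95
[15, 0, -5, 25] [ 0.01  0.02  0.08  0.   -0.02 -0.  ]
[6, 0, -5, 25] [-0.19  0.02  0.17  0.   -0.02 -0.  ]
[-2, 0, -5, 25] [-0.37  0.02  0.26  0.   -0.02 -0.  ]
```

Request:
step_arm --increments '[[[0, 0.01, 0, 0.06, 0, 0, 0], [0, -0.1, 0, 0.12, 0, 0, 0], [0, -0.2, 0, 0.17, 0, 0, 0], [0, -0.3, 0, 0.22, 0, 0, 0], [0, -0.37, 0, 0.25, 0, 0, 0], [0, -0.37, 0, 0.25, 0, 0, 0], [0, -0.37, 0, 0.25, 0, 0, 0]]]'

```text
t: 5.65
tool_pos: [0.5888, 0.0254, 0.1124]
tool_rot: [[0.9, -0.122, -0.419], [-0.111, -0.993, 0.051], [-0.422, 0.0, -0.907]]
contact_force: [-0.4, -0.2, -2.4]
grip_width: 0.0398
grip_force: 30.0
```

```bash
python3 - <<'E'
# rotate-down waypoints: edge mid point in module frame from (m,z)=(35,19.6) to final
import numpy as np,json,subprocess
W=[]
for th in(25,20,15,10,5,2):
    a=(25-th)/25;m=35+a*2.2;z=19.6-a*1.4;t=np.radians(th);c,s=np.cos(t),np.sin(t)
    W.append([round(38-(m*c+z*s),2),0,round(-2-(-m*s+z*c),2),th])
W.append([0.8,0,-20.5,0]);W.append([.8,0,-21.5,-2])
print(subprocess.run(["python3","w.py",json.dumps(W)],capture_output=True,text=True).stdout)
E
```

```text
now u,v,w [-2.5  0.8 -5.9] tilt 24.97 F [-0.4 -0.2 -2.4] grip 0.0398 t 5.65
[-2.0, 0, -4.97, 25] [ 0.    0.02 -0.03  0.   -0.   -0.  ]
[-1.91, 0, -8.03, 20] [-0.14  0.02  0.08  0.    0.62 -0.  ]
[-1.59, 0, -11.1, 15] [-0.28  0.02  0.2   0.    1.25 -0.  ]
[-1.03, 0, -14.17, 10] [-0.4   0.02  0.33  0.    1.87 -0.  ]
[-0.23, 0, -17.21, 5] [-0.51  0.02  0.47  0.    2.5  -0.  ]
[0.36, 0, -19.01, 2] [-0.58  0.02  0.56  0.    2.87 -0.  ]
[0.8, 0, -20.5, 0] [-0.61  0.02  0.63  0.    3.12 -0.  ]
[0.8, 0, -21.5, -2] [-0.66  0.02  0.69  0.    3.37 -0.  ]
```

Request:
step_arm --increments '[[[0, -0.07, 0, 0.03, 0, 0.31, 0], [0, -0.14, 0, 0.07, 0, 0.62, 0], [0, -0.21, 0, 0.13, 0, 0.93, 0], [0, -0.28, 0, 0.19, 0, 1.25, 0], [0, -0.34, 0, 0.26, 0, 1.56, 0], [0, -0.4, 0, 0.33, 0, 1.87, 0], [0, -0.4, 0, 0.33, 0, 1.87, 0], [0, -0.4, 0, 0.33, 0, 1.87, 0]]]'

```text
t: 6.45
tool_pos: [0.5687, 0.0279, 0.1076]
tool_rot: [[0.977, -0.122, -0.174], [-0.12, -0.993, 0.021], [-0.175, 0.0, -0.984]]
contact_force: [-1.5, -0.7, 1.1]
grip_width: 0.0401
grip_force: 30.0
```

```bash
python3 w.py '[[-1.03, 0, -14.17, 10],[-0.23, 0, -17.21, 5],[0.36,0,-19.01,2],[0.8,0,-20.5,0],[0.8,0,-21.5,-2],[0.8,0,-22.5,-4]]'
```

```text
now u,v,w [ -1.4   0.8 -13.8] tilt 10.11 F [-1.5 -0.7  1.1] grip 0.0401 t 6.45
[-1.03, 0, -14.17, 10] [0.01 0.02 0.01 0.   0.01 0.  ]
[-0.23, 0, -17.21, 5] [-0.14  0.02  0.12  0.    0.64  0.  ]
[0.36, 0, -19.01, 2] [-0.22  0.02  0.19  0.    1.01  0.  ]
[0.8, 0, -20.5, 0] [-0.27  0.02  0.24  0.    1.26  0.  ]
[0.8, 0, -21.5, -2] [-0.34  0.02  0.29  0.    1.51  0.  ]
[0.8, 0, -22.5, -4] [-0.4   0.02  0.35  0.    1.76  0.  ]
```

Request:
step_arm --increments '[[[0, -0.07, 0, 0.06, 0, 0.32, 0], [0, -0.14, 0, 0.12, 0, 0.64, 0], [0, -0.22, 0, 0.19, 0, 1.01, 0], [0, -0.27, 0, 0.24, 0, 1.26, 0], [0, -0.34, 0, 0.29, 0, 1.51, 0], [0, -0.34, 0, 0.29, 0, 1.51, 0], [0, -0.34, 0, 0.29, 0, 1.51, 0]]]'

```text
t: 7.15
tool_pos: [0.5564, 0.0294, 0.1004]
tool_rot: [[0.992, -0.122, 0.041], [-0.122, -0.993, -0.005], [0.041, 0.0, -0.999]]
contact_force: [1.5, -1.5, 6.0]
grip_width: 0.0401
grip_force: 30.0
```

```bash
python3 - <<'E'
from h import *
from cell import bot
import cv2,pickle
c=bot.capture("wrist");pickle.dump(c,open("w5.pkl","wb"));cv2.imwrite("pics/w5.png",c["image"])
c=bot.capture("scene");pickle.dump(c,open("s5.pkl","wb"));cv2.imwrite("pics/s5.png",c["image"])
E
python3 w.py '[[0.8,0,-20.5,0],[0.8,0,-22.5,-4]]'
```

```text
now u,v,w [  4.3   0.9 -19.3] tilt -2.34 F [ 1.8 -0.1  7.5] grip 0.0399 t 7.25
[0.8, 0, -20.5, 0] [-0.    0.02  0.01  0.   -0.29 -0.  ]
[0.8, 0, -22.5, -4] [-0.15  0.02  0.09  0.    0.21 -0.  ]
```

Request:
step_arm --increments '[[[0, -0.05, 0, 0.05, 0, 0.1, 0], [0, -0.08, 0, 0.09, 0, 0.2, 0], [0, -0.08, 0, 0.12, 0, 0.2, 0], [0, -0.08, 0, 0.12, 0, 0.2, 0]]]'

```text
t: 7.65
tool_pos: [0.5558, 0.0295, 0.0999]
tool_rot: [[0.99, -0.122, 0.073], [-0.121, -0.993, -0.009], [0.073, 0.0, -0.997]]
contact_force: [-1.9, -1.3, 22.4]
grip_width: 0.0398
grip_force: 30.0
```

```bash
python3 w.py '[[0.8,0,-20.5,0]]'
```

```text
now u,v,w [  6.3   0.9 -19.3] tilt -4.2 F [-1.9 -1.3 22.4] grip 0.0398 t 7.65
[0.8, 0, -20.5, 0] [ 0.01  0.02  0.    0.   -0.53  0.  ]
```

Stiff response (22 N over 0.5 mm): seated. Relax, release, retreat.

Request:
step_arm --increments '[[[0, 0.01, 0, -0.05, 0, -0.25, 0], [0, 0.01, 0, -0.09, 0, -0.5, 0], [80, 0.01, 0, -0.09, 0, -0.5, 0], [80, 0.01, 0, -0.09, 0, -0.5, 0], [80, 0.01, 0, -0.09, 0, -0.5, 0], [80, 0.01, 0, -0.09, 0, -0.5, 0], [80, 0.01, 0, -0.09, 0, -0.5, 0]]]'

```text
t: 8.35
tool_pos: [0.55, 0.0301, 0.096]
tool_rot: [[0.993, -0.122, -0.008], [-0.122, -0.993, 0.0], [-0.008, 0.0, -1.0]]
contact_force: [0.3, 0.8, 0.5]
grip_width: 0.0736
grip_force: 0.0
```

Request:
step_arm --increments '[[[80, 0, 0, 0, 0, 0, 0], [80, 0, 0, -0.6, 0, 0, 0], [80, 0, 0, -1.6, 0, 0, 0], [80, -0.6, 0, -2.7, 0, 0, 0], [80, -1.5, 0, -3.7, 0, 0, 0], [80, -2.4, 0, -4.3, 0, 0, 0], [80, -2.4, 0, -4.3, 0, 0, 0], [80, -2.4, 0, -4.3, 0, 0, 0]]]'

```text
t: 9.15
tool_pos: [0.4566, 0.0417, 0.2703]
tool_rot: [[0.993, -0.122, -0.003], [-0.122, -0.993, 0.0], [-0.003, 0.0, -1.0]]
contact_force: [0.3, 0.1, 0.6]
grip_width: 0.0765
grip_force: 0.0
```

```bash
python3 - <<'E'
from h import *
from cell import bot
import cv2,pickle
c=bot.capture("wrist");Rz=Ro.from_euler('z',YAW).as_matrix()
t=lambda u,v,w:proj(c,MID+Rz@(np.array([u,v,w])/1e3))
ctr=t(0,0,40).astype(int);s=3.2;x0,y0=max(0,min(390,ctr[0]-125)),max(0,ctr[1]-75)
s_=bot.capture("scene")["image"]
im=cv2.resize(c["image"][y0:y0+180,x0:x0+250],None,fx=2.2,fy=2.2,interpolation=cv2.INTER_CUBIC)
s=2.2
def L(pts,col):
    P=np.array([((t(*p)-[x0,y0])+.5)*s for p in pts]).astype(int);cv2.polylines(im,[P.reshape(-1,1,2)],True,col,1)
L([(30,-20,78),(30,20,78),(-30,20,78),(-30,-20,78)],(0,0,255))
L([(38,-89,0),(38,89,0),(-38,89,0),(-38,-89,0)],(0,160,0))
b=cv2.resize(s_[140:210,240:340],(250*1,175)); b=cv2.resize(s_[145:205,245:335],(250,167))
im=np.hstack([im,np.zeros((im.shape[0],250,3),np.uint8)]);im[:167,-250:]=b
b2=cv2.resize(s_[160:195,270:305],(230,230),interpolation=cv2.INTER_CUBIC);im[167:397,-250:-20]=b2[:im.shape[0]-167]
cv2.imwrite("pics/fin.png",im);print(im.shape,bot.get_obs()["contact_force"],bot.get_obs()["t"])
E
```

```text
(396, 800, 3) [-0.20536447 -0.09257208 -1.25763575] 9.25
```

View pics/fin.png

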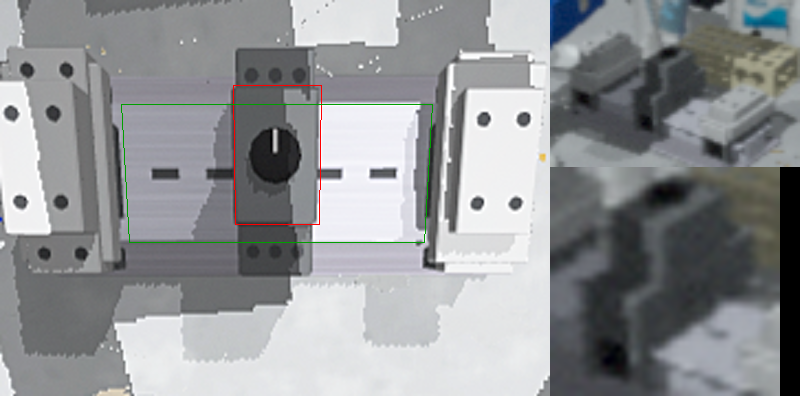

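The final view shows the module's top face within ~2 px of the predicted level, seated outline. It is centred between the blocks (column 275, inner faces ~120 and 430) and the gripper is clear.

```bash
python3 -c "
from cell import bot
print(bot.sign_off())"
```

```text
the job is handed in; nothing more can be done
None
```

The dial module was hooked, tilted down and released on the rail. It looks level and centred between the white blocks, and the terminal module was not touched. I handed the job in at about 9 s. The clip snap is inferred from the stiff push and the final picture, not read directly, and the sign-off returned no verdict.

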